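Click the watering wheel round to its broad tab and start the controller

ROBOT

A 7-joint arm with a two-finger parallel gripper is mounted at the origin on the work surface. World frame = base frame: x ahead of the robot, y to its left, z up, the work surface at z = 0. Lengths are in m, angles in rad, forces in N, time in s.
With the tool pointing down it reaches from about 0.425 to 1.025 m from the base axis. Payload 9.4 kg.
Tool frame: the origin (TCP) lies between the finger pads; the fingertips stand 17 mm ahead of it and the grasp point (between the pads) lies 2 mm behind it (ctrl.nose_length is the distance from the TCP to the fingertips, in m); z points along the fingers, y is the direction in which the jaws open and shut (so a half turn about z gives the same grasp; the last joint's range is limited). The gripper opens to 93 mm and grips with 3 to 60 N. Pads are 15 mm wide; open, the fingers measure 128 mm over their backs; the gripper's body (75 mm by 188 mm) begins 65 mm behind the grasp point.
Start: joints at [1.257, 0.599, -0.003, 1.599, 0.002, 0.943, -0.08], TCP at [0.17, -0.705, 0.236] pointing down, gripper open.
Joint ranges: [-2.57, 2.57], [-0.35, 1.97], [-1.29, 1.29], [0.11, 2.56], [-1.05, 4.19], [0.11, 1.86], [-2.63, 2.63]. Speed limits (rad/s): [2.22, 2.22, 3.01, 3.01, 3.14, 3.14, 3.14].

INTERFACE

Orientations are given as [roll, pitch, yaw] about the fixed x, y, z axes, in that order (R = Rz(yaw) Ry(pitch) Rx(roll)).
In Python, from workcell import ctrl gives the robot as it stands.
- The arm moves only by the tool play_rows, never from a script. Its argument "commands" is a list of rows, each a list of 7 numbers: the shift along the tool's x, y, z in m, then the turn, a rotation vector about the tool's x, y, z in degrees, then the finger opening in m, from 0 to 0.093. In form: [[dx, dy, dz, ax, ay, az, gripper], ...]. A call has 1 to 20 rows; each row shifts and turns the commanded pose from where the row before left it, along the tool's axes as they then stand; what a row does not reach is not made up. A row lasts 1/8 s, in which the tool goes at most 62.5 mm and 10.7 degrees, less where a joint would pass 70% of its speed; a pose out of reach is approached as far as the arm can. A call with a gripper value outside its range is refused whole. The fingers move at their own pace and stop on an object; the grip force is fixed at half the most. Time passes only in rows, so rows that do not move let the fingers close. It gives the time, the measured TCP pose, the force and the opening at its end, in the units of the state.
- ctrl.sense(): the state, without advancing time (a new reading comes with each control period).
- ctrl.capture(name): name is "scene" or "top"; returns the picture (400x640x3 uint8, red, green, blue); there is no depth.
- ctrl.camera_info(name): a dict with "mtx" (3x3 intrinsics, pixels), "k1" (the pictures are not rectified: a ray, as slopes to the right and down, at radius r is drawn at 1 + k1 r^2 times it, then the intrinsics apply), "rvec" (rotation vector, rad) and "tvec" (3), from world to camera coordinates, as OpenCV has them. Camera axes: x right, y down, z forward; pixel columns grow to the right and rows downward; lengths in m; the calibration is good to about 2 mm. A picture is of the moment at which its call begins. camera_info takes no time and is no camera call.
- ctrl.finish_job(): hands the job in, once; it reports no verdict.
Trained networks look in the newest picture that a camera, given by its name, has taken for a name from the list of things; names that differ only in an ending like _2 or _b are one class to them, and where a whole thing is asked for, a point or a joint stands for the part that bears it (a point fixed in the world has none). Each returns a list of dicts, best first, with "confidence" (0 to 1); they miss things now and then, are a little off and sometimes report something else, mostly with a low value. They report only what shows in the picture. A call takes as long as a camera call.
- ctrl.recognise(name, camera): "location" ([x, y, z] in m, in world coordinates, good to about 4 mm: the middle of the surface that is visible of it).
The state is a dict: "time": time; "joint_pos": joint angles; "qd": joint speeds; "joint_efforts": joint torques, N m; "ee_pos": TCP position; "orientation": TCP orientation; "force": force on the tool from outside, world axes, zero at the start; "ft_torque": the same for the moment, N m; "grip_width": finger opening in m.
Only numpy, scipy, OpenCV 4.12 (cv2) and the standard library are available. Lean on these libraries where they do the work, as an engineer would, in place of code of your own. Each camera call takes 0.05 s, during which the arm holds its last target. There are 200 camera calls.

TASK

With a fingertip, flick the tabbed wheel of the drip-watering controller on, click by click, its top edge coming towards the robot's side, until its one broad tab has clicked into place upright at the top, without going past it. Then take the finger off the wheel and press the start button on the housing beside it fully down, not before the wheel is set, and let it spring back. Only touch: leave the pots, saucer, sprayer, spoon, bird figure and jar standing around it where they are.

Things in the scene. Friction and masses are not known exactly. Their poses are not given: they have to be found in the camera images.
- controller: Drip-watering controller fixed to the slab; origin on the slab, z up, x away from the robot's side (yaw within 0.5 rad), y to the left along the wheel's axle. Grey foot plate x -75 to 75, y -88 to 112 mm, 12 thick. On it a grey housing (x -45 to 45, y 30 to 110, top 92 mm up) with the start button, a slim post (y -72 to -60, its pointer fin ending 116 mm up), and the wheel between.
- axle (a point): Centre of the black click wheel, at x 0, y -15 mm of the controller, 90 mm above the slab; fixed, axes as the controller's (y = axle). Disc of radius 40 mm, 14 thick, with eight radial tabs evenly round the rim to radius 58 mm, 6 mm thick; seven are 14 mm wide along the axle, one is broad, 36 mm. The wheel turns on detents, eight clicks a turn.
- flick_point (a point): Fixed point 48.5 mm above the axle, inside the upright tab, 9.5 mm below its tip (its neighbours stay below 44 mm). Advance: from 40 mm beyond it (controller's +x) lower the fingertip's end to this height and push level towards -x to 36 mm past it: the tab swings away under the finger and the next clicks upright, one click a pass. Good heights: 3 mm either way. About 3 N.
- day_wheel (a joint): Angle of the wheel in rad. 0 = the broad tab upright at the top (the wanted place); it grows as the top edge comes towards the controller's -x (advancing). One click is 0.785. It starts two, three or four clicks short: about -1.57, -2.36 or -3.14, the broad tab then pointing to the far (+x) side, sloping down there, or straight down. Past half a click a spring carries it to the next; it rests only at clicks.
- start_top (a point): Centre of the top face of the round start button (radius 15 mm) on the housing, at x 0, y 70 mm of the controller; pressed straight down, moves with the button.
- start (a joint): Travel of the start button in m: 0 released, 0.006 fully down (about 5 N); springs back.
- pots: Bystander: three terracotta pots nested in a stack, 116 mm across, 139 mm high; origin centre of the underside.
- sprayer: Bystander: black plastic sprayer, 76 mm across, about 190 mm high, nozzle to its -x, press button on top; origin centre of the underside.
- spoon: Bystander: steel transplanting spoon with a wooden handle, 180 mm long along its x, lying on the slab before the wheel, on the robot's side; origin under its middle.
- bird: Bystander: small white ceramic bird figure, 75 mm high, 48 mm across; stands close behind the controller; origin centre of the underside.
- feed: Bystander: amber glass jar, 48 mm across, 85 mm high; stands to the right of the controller; origin centre of the underside.
- saucer: Bystander: terracotta saucer 120 mm across, 20 mm high; origin centre of the underside.
- mini_pot: Bystander: small terracotta pot 68 mm across, 60 mm high; origin centre of the underside.

How it is judged:
On the way, in this order (a step that is already met when the one before it is completed fails the run):
1. the wheel rests with its broad tab clicked upright at the top, finger off the wheel (value of joint day_wheel between -0.15 and 0.15 rad and contact force between each of the arm, the fingers and day_wheel below 0.2 N), for 0.2 s.
2. the start button is pressed fully down (value of joint start above 0.0048 m), for 0.05 s.
At the end, for the whole second after the job is handed in: The broad tab stands upright at the top (wheel within 0.15 rad, a fifth of a click), the start button has sprung back (within 1.5 mm), and every bystander is within 30 mm of where it began (value of joint day_wheel between -0.15 and 0.15 rad and value of joint start below 0.0015 m and distance of each of pots, sprayer, spoon, bird, feed, saucer, mini_pot from where it was at the start of the episode below 0.03 m); the robot touches nothing.
It fails at once if the wheel is turned past the broad tab (more than half a click) (value of joint day_wheel above 0.42 rad).
It fails at once if the wheel is wound backwards (value of joint day_wheel below -3.95 rad).
It fails at once if the start button is pressed while the wheel is not at the broad tab (value of joint start above 0.003 m and (value of joint day_wheel below -0.35 rad or value of joint day_wheel above 0.35 rad)).
It fails at once if a bystander (pots, saucer, sprayer, spoon, bird, jar, small pot) is shifted, lifted or carried more than 30 mm (distance of any of pots, sprayer, spoon, bird, feed, saucer, mini_pot from where it was at the start of the episode above 0.03 m).
It also fails if it takes over 58 s, if anything falls off the work surface, if the arm or the gripper's body presses on something with over 40 N, if the wrist force passes 120 N, or if a joint passes its speed limit or range.

## Working session

There is one attempt and no reset: what is moved stays moved. The work goes in short steps, Python scripts to look and compute and a tool call to move; the robot and the scene stay as the last step left them, time stands still between calls to the robot, and variables do not carry over. Pictures are saved under pics/ and viewed, about 8 in all and at most 12, crops included, and the job is handed in when it is done.

Besides the shell and the picture viewer there is one more tool, called after "Call:" as name([rows], argument=value, ...), one row to a line, values as JSON. play_rows: Moves the arm, as the interface text tells. Its arguments: {"type":"object","properties":{"commands":{"type":"array","items":{"type":"array","items":{"type":"number"}}}},"required":["commands"]}

```bash
mkdir -p pics; python3 - <<'E'
from workcell import ctrl
import cv2,numpy as np
s=ctrl.sense();print({k:np.round(s[k],3).tolist() for k in ("time","ee_pos","orientation","force","grip_width")})
for c in("scene","top"):
    im=ctrl.capture(c);cv2.imwrite(f"pics/{c}0.png",im[:,:,::-1])
    print(c,ctrl.camera_info(c))
    for n in("controller","day_wheel","start_top","start","pots","sprayer","spoon","bird","feed","saucer","mini_pot"):
        r=ctrl.recognise(n,c);print(n,[(np.round(d["location"],3).tolist(),round(d["confidence"],2)) for d in r[:2]])
E
```

```text
{'time': 0.0, 'ee_pos': [0.17, -0.704, 0.235], 'orientation': [-3.14, 0.0, 0.237], 'force': [0.239, -0.687, 0.933], 'grip_width': 0.093}
scene {'mtx': array([[438.72387346,   0.        , 322.82552756],
       [  0.        , 438.72387346, 207.43160272],
       [  0.        ,   0.        ,   1.        ]]), 'k1': -0.02845943985772869, 'rvec': array([ 2.01895601,  1.00629116, -0.52655574]), 'tvec': array([-0.33028394, -0.18979577,  1.75084141])}
controller [([0.59, -0.047, 0.051], 0.66), ([0.454, -0.434, 0.038], 0.66)]
day_wheel [([0.583, -0.06, 0.1], 0.84)]
start_top [([0.56, 0.032, 0.114], 0.6), ([0.696, 0.027, 0.046], 0.2)]
start [([0.564, 0.025, 0.113], 0.61)]
pots [([0.649, 0.399, 0.102], 0.88)]
sprayer [([0.695, -0.408, 0.106], 0.68)]
spoon [([0.449, -0.099, 0.011], 0.53)]
bird [([0.695, 0.027, 0.046], 0.64)]
feed [([0.641, -0.192, 0.058], 0.57)]
saucer [([0.45, 0.416, 0.014], 0.63)]
mini_pot [([0.459, -0.438, 0.04], 0.95)]
top {'mtx': array([[454.69996128,   0.        , 327.10789054],
       [  0.        , 454.69996128, 202.09561246],
       [  0.        ,   0.        ,   1.        ]]), 'k1': -0.11323718696688106, 'rvec': array([ 2.2190077 , -2.15642057,  0.08355734]), 'tvec': array([-0.0177244 ,  0.59619113,  1.41064555])}
controller [([0.56, -0.02, 0.016], 0.79), ([0.687, 0.03, 0.051], 0.37)]
day_wheel [([0.571, -0.052, 0.109], 0.7)]
start_top [([0.56, -0.027, 0.013], 0.2)]
start [([0.563, 0.031, 0.108], 0.64)]
pots [([0.643, 0.43, 0.102], 0.62)]
sprayer [([0.661, -0.385, 0.119], 0.66), ([0.561, -0.025, 0.011], 0.17)]
spoon [([0.442, -0.039, 0.013], 0.61)]
bird [([0.689, 0.029, 0.05], 0.55), ([0.657, -0.386, 0.116], 0.52)]
feed [([0.622, -0.177, 0.087], 0.61)]
saucer [([0.46, 0.413, 0.011], 0.57)]
mini_pot [([0.446, -0.446, 0.029], 0.84)]
```

View pics/scene0.png

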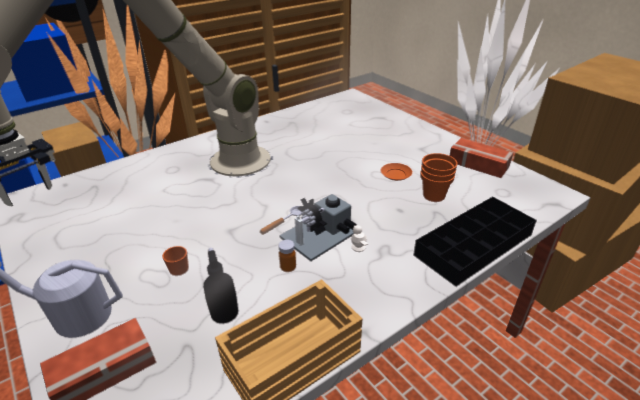

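View pics/top0.png

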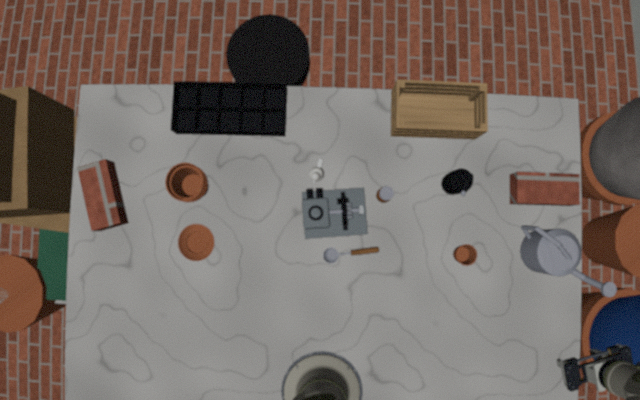

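The scene shows the controller near scene (325,228) and top (335,213), with the bird right behind it at top (317,173) and the spoon in front at (350,252). I'll enlarge the controller in both views.

```bash
python3 - <<'E'
import cv2,numpy as np
a=cv2.imread("pics/top0.png")[165:265,290:400];b=cv2.imread("pics/scene0.png")[185:285,255:375]
f=lambda x:cv2.resize(x,(int(x.shape[1]*500/100*.68),int(x.shape[0]*5*.68)),interpolation=cv2.INTER_CUBIC)
f=lambda x,s:cv2.resize(x,None,fx=s,fy=s,interpolation=cv2.INTER_CUBIC)
a=f(a,3.4);b=f(b,3.4)
cv2.imwrite("pics/crop0.png",np.hstack([a,b]))
E
```

```text
(no output)
```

View pics/crop0.png

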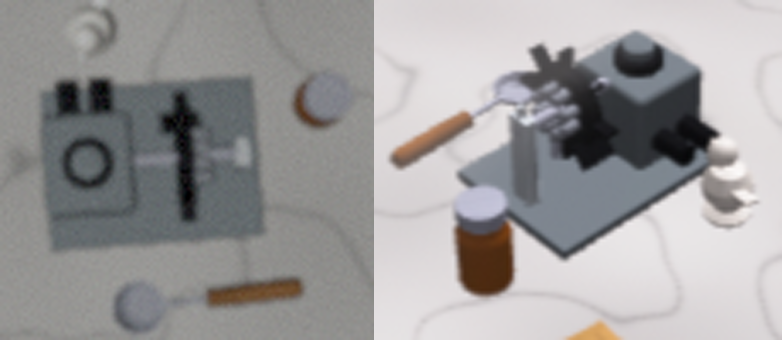

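```bash
cat > h.py <<'E'
import cv2,numpy as np
from workcell import ctrl
from scipy.optimize import least_squares
def proj(P,c):
    i=ctrl.camera_info(c)
    return cv2.projectPoints(np.float64(P).reshape(-1,1,3),i["rvec"],i["tvec"],i["mtx"],np.array([i["k1"],0,0,0,0]))[0][:,0]
def w(P,p):
    P=np.float64(P).reshape(-1,3);c,s=np.cos(p[2]),np.sin(p[2])
    return np.c_[P[:,0]*c-P[:,1]*s+p[0],P[:,0]*s+P[:,1]*c+p[1],P[:,2]]
def tabs(th,k): # outline corners of tab k (k=0 broad); th grows: top -> -x
    a=th+k*np.pi/4; u=np.array([-np.sin(a),0,np.cos(a)]); hw=.018 if k==0 else .007
    return np.array([[0,-.015,.09]+r*u+[0,s*hw,0] for r,s in((.04,-1),(.058,-1),(.058,1),(.04,1))])
def overlay(p,th,name,rois=((("top"),290,165),(("scene"),265,185)),S=5):
    out=[]
    for c,x0,y0 in rois:
        im=ctrl.capture(c)[:,:,::-1][y0:y0+100,x0:x0+78]
        im=cv2.resize(im,None,fx=S,fy=S,interpolation=cv2.INTER_CUBIC);o=im.copy()
        D=lambda P,col:cv2.polylines(o,[np.int32((proj(w(P,p),c)-[x0,y0]+.5)*S)],True,col,1)
        D([[.075,.112,.012],[.075,-.088,.012],[-.075,-.088,.012],[-.075,.112,.012]],(0,255,0))
        D([[.045,.11,.092],[.045,.03,.092],[-.045,.03,.092],[-.045,.11,.092]],(0,255,255))
        for k in range(8):D(tabs(th,k),(0,0,255) if k==0 else (255,128,0))
        out.append(np.hstack([im,o]) if S<5 else o)
    cv2.imwrite(name,np.hstack(out))
E
python3 - <<'E'
from h import *
top=np.array([[40,93],[252,77],[265,233],[53,250]])/3.4+[290,165]
PT=[[.075,.112,.012],[.075,-.088,.012],[-.075,-.088,.012],[-.075,.112,.012]]
sc=np.array([[565-374,257],[459-374,175]])/3.4+[255,185]
PS=[[.075,-.088,0],[-.075,-.088,.012]]
f=lambda p:np.r_[proj(w(PT,p),"top")-top,proj(w(PS,p),"scene")-sc].ravel()
r=least_squares(f,[.56,-.03,0]);print(r.x,r.fun.round(1))
p=r.x;np.save("p.npy",p);print("axle",w([0,-.015,.09],p),"button",w([0,.07,.1],p))
overlay(p,-2.356,"pics/ov0.png")
E
```

```text
[ 0.56611725 -0.03695014  0.11743394] [-0.8 -0.6 -0.4 -1.4  0.2 -0.2 -0.5  0.5 -0.3  1.  -1.8 -1.9]
axle [[ 0.56787472 -0.05184683  0.09      ]] button [[0.55791576 0.03256773 0.1       ]]
```

View pics/ov0.png

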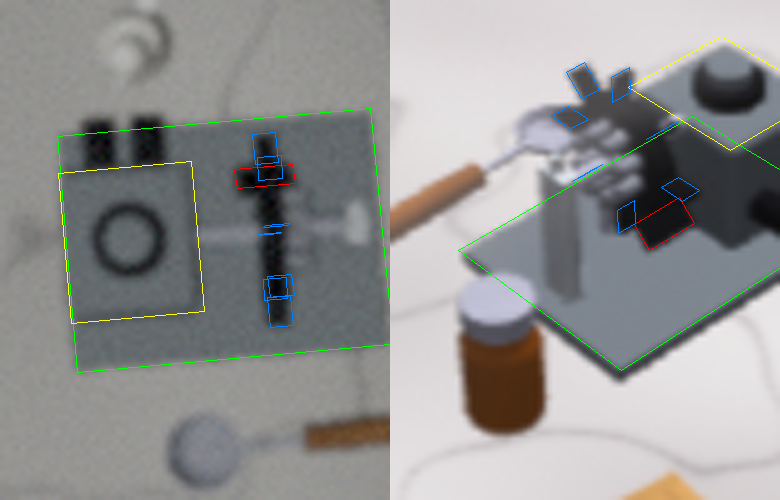

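The 3D overlay fits. The broad tab slopes down on the far side (top (265,177), scene (665,222)), so day_wheel ≈ -2.36 and it needs three clicks. Next I go above the far side of the flick point with the fingers closed.

Call:
play_rows([
  [0,0,0,0,0,6.9,0],
  [0.0284,-0.0334,0,0,0,0,0],
  [0.0284,-0.0334,0,0,0,0,0],
  [0.0284,-0.0334,0,0,0,0,0],
  [0.0284,-0.0334,0,0,0,0,0],
  [0.0284,-0.0334,0,0,0,0,0],
  [0.0284,-0.0334,0,0,0,0,0],
  [0.0284,-0.0334,0,0,0,0,0],
  [0.0284,-0.0334,0,0,0,0,0],
  [0.0284,-0.0334,0,0,0,0,0],
  [0.0284,-0.0334,0,0,0,0,0],
  [0.0284,-0.0334,0,0,0,0,0],
  [0.0284,-0.0334,0,0,0,0,0],
  [0.0284,-0.0334,0,0,0,0,0],
  [0.0284,-0.0334,0,0,0,0,0],
  [0.0284,-0.0334,0,0,0,0,0],
  [0.0284,-0.0334,0,0,0,0,0],
  [0.0284,-0.0334,0,0,0,0,0],
  [0.0284,-0.0334,0,0,0,0,0],
  [0,0,0,0,0,0,0],
])

```text
time: 3.8
ee_pos: [0.6096, -0.0443, 0.2354]
orientation: [-3.14, -0.001, 0.122]
force: [-0.2, -0.5, 0.2]
grip_width: 0.0003
```

```bash
cat > st.py <<'E'
from h import *
p=np.load("p.npy");s=ctrl.sense();R=None
from scipy.spatial.transform import Rotation as Ro
r=Ro.from_euler("xyz",s["orientation"]);t=s["ee_pos"]+r.apply([0,0,ctrl.nose_length])
c,n=np.cos(p[2]),np.sin(p[2]);d=t[:2]-p[:2]
print("t",s["time"],"rpy",np.round(s["orientation"],4),"grip",s["grip_width"],"F",np.round(s["force"],1))
print("tip world",t.round(4),"tip in controller mm",np.round([1e3*(d[0]*c+d[1]*n),1e3*(-d[0]*n+d[1]*c)],1),round(1e3*t[2],1))
E
python3 st.py
```

```text
t 3.8 rpy [-3.1401e+00 -1.1000e-03  1.2170e-01] grip 0.0003461194253811049 F [-0.2 -0.5  0.2]
tip world [ 0.6096 -0.0443  0.2184] tip in controller mm [ 42.4 -12.4] 218.4
```

Call:
play_rows([
  [-0.001,0.0025,0.03,0,0,0,0],
  [0,0,0.03,0,0,0,0],
  [0,0,0.015,0,0,0,0],
  [0,0,0.0045,0,0,0,0],
  [0,0,0,0,0,0,0],
])

```text
time: 4.42
ee_pos: [0.6075, -0.0511, 0.1566]
orientation: [3.141, -0.0, 0.116]
force: [0.7, -0.2, -0.4]
grip_width: 0.0006
```

```bash
python3 st.py
```

```text
t 4.425 rpy [ 3.1414e+00 -5.0000e-04  1.1610e-01] grip 0.0006251046634665702 F [ 0.7 -0.2 -0.4]
tip world [ 0.6076 -0.0511  0.1396] tip in controller mm [ 39.5 -19. ] 139.6
```

Call:
play_rows([
  [-0.0075,0,0.0005,0,0,0,0],
  [-0.0075,0,0,0,0,0,0],
  [-0.0075,0,0,0,0,0,0],
  [-0.005,0,0,0,0,0,0],
  [-0.005,0,0,0,0,0,0],
  [-0.005,0,0,0,0,0,0],
  [-0.005,0,0,0,0,0,0],
  [-0.005,0,0,0,0,0,0],
  [-0.005,0,0,0,0,0,0],
  [-0.005,0,0,0,0,0,0],
  [-0.005,0,0,0,0,0,0],
  [-0.005,0,0,0,0,0,0],
  [-0.004,0,0,0,0,0,0],
  [-0.004,0,0,0,0,0,0],
  [0,0,0,0,0,0,0],
  [0,0,0,0,0,0,0],
])

```text
time: 6.42
ee_pos: [0.5325, -0.0596, 0.1556]
orientation: [3.142, -0.0, 0.116]
force: [-0.1, -0.2, -0.8]
grip_width: 0.0002
```

```bash
python3 st.py
```

```text
t 6.425 rpy [ 3.1416e+00 -2.0000e-04  1.1640e-01] grip 0.000173775898515827 F [-0.1 -0.2 -0.8]
tip world [ 0.5325 -0.0596  0.1386] tip in controller mm [-36.1 -18.6] 138.6
```

Call:
play_rows([
  [0,0,-0.03,0,0,0,0],
  [0,0,-0.04,0,0,0,0],
  [-0.04,0,-0.03,0,0,0,0],
  [-0.04,0,0,0,0,0,0],
  [0,0,0,0,0,0,0],
])

```text
time: 7.05
ee_pos: [0.4505, -0.0694, 0.2562]
orientation: [3.141, 0.0, 0.115]
force: [0.9, -0.2, 0.6]
grip_width: 0.0005
```

```bash
python3 -c "
from h import *
overlay(np.load('p.npy'),-1.571,'pics/ov1.png')";python3 st.py
```

```text
t 7.15 rpy [ 3.1414e+00 -1.3000e-03  1.1640e-01] grip 0.0004550331068278711 F [ 0.5  0.1 -0.3]
tip world [ 0.4536 -0.0689  0.239 ] tip in controller mm [-115.5  -18.5] 239.0
```

View pics/ov1.png

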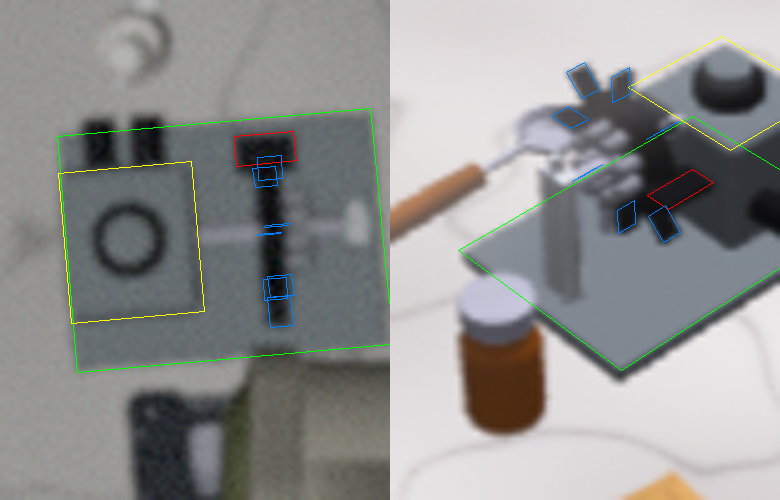

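One click exactly: the broad tab now points straight to the far side (top (263,150)). Second pass.

Call:
play_rows([
  [0.039,0,0,0,0,0,0],
  [0.039,0,0,0,0,0,0],
  [0.039,0,0,0,0,0,0],
  [0.0385,0,0,0,0,0,0],
  [0,0,0.03,0,0,0,0],
  [0,0,0.035,0,0,0,0],
  [0,0,0.025,0,0,0,0],
  [0,0,0.01,0,0,0,0],
  [0,0,0,0,0,0,0],
  [0,0,0,0,0,0,0],
])

```text
time: 8.4
ee_pos: [0.6081, -0.0508, 0.1564]
orientation: [3.141, -0.001, 0.116]
force: [0.0, -0.4, 0.9]
grip_width: 0.0004
```

```bash
python3 st.py
```

```text
t 8.4 rpy [ 3.1414e+00 -1.4000e-03  1.1640e-01] grip 0.0004252410025407758 F [ 0.  -0.4  0.9]
tip world [ 0.6081 -0.0508  0.1394] tip in controller mm [ 40.1 -18.7] 139.4
```

Call:
play_rows([
  [-0.0075,0,0.0005,0,0,0,0],
  [-0.0075,0,0,0,0,0,0],
  [-0.0075,0,0,0,0,0,0],
  [-0.005,0,0,0,0,0,0],
  [-0.005,0,0,0,0,0,0],
  [-0.005,0,0,0,0,0,0],
  [-0.005,0,0,0,0,0,0],
  [-0.005,0,0,0,0,0,0],
  [-0.005,0,0,0,0,0,0],
  [-0.005,0,0,0,0,0,0],
  [-0.005,0,0,0,0,0,0],
  [-0.005,0,0,0,0,0,0],
  [-0.004,0,0,0,0,0,0],
  [-0.0045,0,0,0,0,0,0],
  [0,0,0,0,0,0,0],
  [0,0,0,0,0,0,0],
  [0,0,-0.03,0,0,0,0],
  [0,0,-0.04,0,0,0,0],
  [-0.04,0,-0.03,0,0,0,0],
  [-0.04,0,0,0,0,0,0],
])

```text
time: 10.9
ee_pos: [0.4527, -0.0691, 0.2569]
orientation: [3.141, -0.004, 0.117]
force: [-1.5, -0.6, -0.4]
grip_width: 0.0007
```

```bash
python3 -c "
from h import *
ctrl.capture('top')
overlay(np.load('p.npy'),-.785,'pics/ov2.png')";python3 st.py
```

```text
t 11.05 rpy [ 3.1413e+00 -4.0000e-04  1.1560e-01] grip 0.0002729254850870293 F [ 0.1  0.8 -0.2]
tip world [ 0.4511 -0.0693  0.2387] tip in controller mm [-118.   -18.7] 238.7
```

View pics/ov2.png

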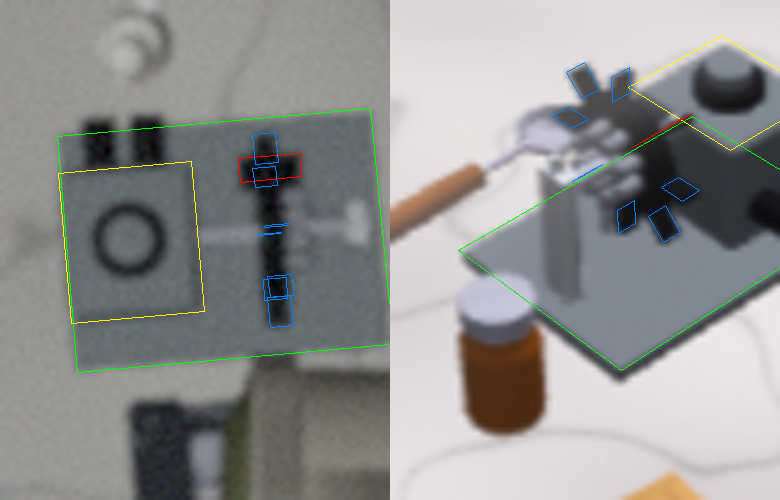

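The wheel is at -0.785: the broad tab slopes up on the far side (top (268,170)). Third and last pass.

Call:
play_rows([
  [0.039,0,0,0,0,0,0],
  [0.039,0,0,0,0,0,0],
  [0.04,0,0,0,0,0,0],
  [0.04,0,0,0,0,0,0],
  [0,0,0.03,0,0,0,0],
  [0,0,0.035,0,0,0,0],
  [0,0,0.025,0,0,0,0],
  [0,0,0.01,0,0,0,0],
  [0,0,0,0,0,0,0],
  [0,0,0,0,0,0,0],
])

```text
time: 12.3
ee_pos: [0.6101, -0.0506, 0.156]
orientation: [3.141, -0.001, 0.116]
force: [-0.3, -0.5, 0.4]
grip_width: 0.0005
```

```bash
python3 st.py
```

```text
t 12.3 rpy [ 3.1414e+00 -1.4000e-03  1.1640e-01] grip 0.00047009333028110025 F [-0.3 -0.5  0.4]
tip world [ 0.6101 -0.0506  0.139 ] tip in controller mm [ 42.1 -18.7] 139.0
```

Call:
play_rows([
  [-0.009,0,0,0,0,0,0],
  [-0.0075,0,0,0,0,0,0],
  [-0.0075,0,0,0,0,0,0],
  [-0.005,0,0,0,0,0,0],
  [-0.005,0,0,0,0,0,0],
  [-0.005,0,0,0,0,0,0],
  [-0.005,0,0,0,0,0,0],
  [-0.005,0,0,0,0,0,0],
  [-0.005,0,0,0,0,0,0],
  [-0.005,0,0,0,0,0,0],
  [-0.005,0,0,0,0,0,0],
  [-0.005,0,0,0,0,0,0],
  [-0.004,0,0,0,0,0,0],
  [-0.005,0,0,0,0,0,0],
  [0,0,0,0,0,0,0],
  [0,0,0,0,0,0,0],
  [0,0,-0.03,0,0,0,0],
  [0,0,-0.04,0,0,0,0],
  [-0.04,0,-0.03,0,0,0,0],
  [-0.04,0,0,0,0,0,0],
])

```text
time: 14.8
ee_pos: [0.4528, -0.0691, 0.257]
orientation: [3.141, -0.004, 0.117]
force: [0.6, -0.3, -0.5]
grip_width: 0.0006
```

```bash
python3 -c "
from h import *
ctrl.capture('top')
overlay(np.load('p.npy'),0,'pics/ov3.png')
for c in('top','scene'):
  for n in('start','start_top'):print(c,n,[(np.round(d['location'],3),d['confidence']) for d in ctrl.recognise(n,c)])
print(proj(w([[0,.07,.1],[0,.07,.112]],np.load('p.npy')),'top'),proj(w([[0,.07,.1],[0,.07,.112]],np.load('p.npy')),'scene'))
";python3 st.py
```

```text
top start []
top start_top [(array([0.562, 0.031, 0.114]), 0.5)]
scene start [(array([0.566, 0.027, 0.112]), 0.49)]
scene start_top [(array([0.561, 0.031, 0.114]), 0.63), (array([ 0.457, -0.435,  0.038]), 0.25)]
[[315.72717067 212.83405404]
 [315.65175219 212.64174593]] [[331.74826522 200.64208941]
 [331.74280615 197.43102679]]
t 15.15 rpy [-3.1415e+00 -4.0000e-04  1.1670e-01] grip 0.0002773146793393056 F [-0.8 -0.1 -0.2]
tip world [ 0.4535 -0.0688  0.2379] tip in controller mm [-115.5  -18.4] 237.9
```

View pics/ov3.png

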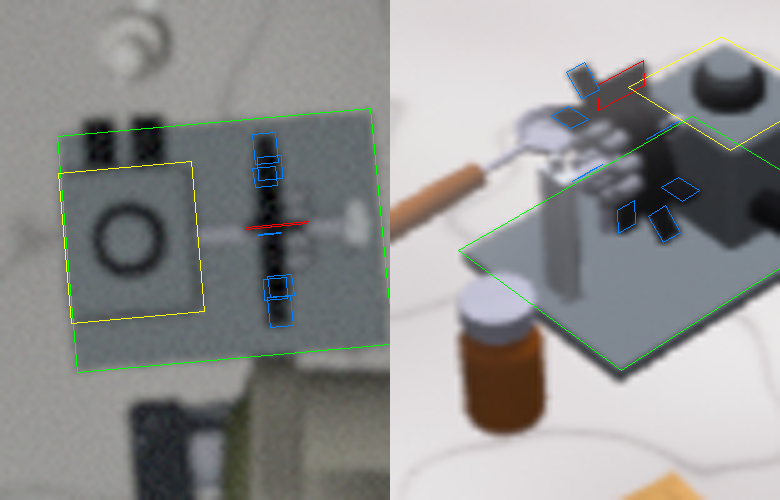

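The broad tab is upright and the wheel is set (scene (622,85)), with the finger well clear. Now above the button.

Call:
play_rows([
  [0.0235,-0.0177,0,0,0,0,0],
  [0.0235,-0.0177,0,0,0,0,0],
  [0.0235,-0.0177,0,0,0,0,0],
  [0.0235,-0.0177,0,0,0,0,0],
  [0.0235,-0.0177,0,0,0,0,0],
  [0,0,0,0,0,0,0],
  [0,0,0.04,0,0,0,0],
  [0,0,0.04,0,0,0,0],
  [0,0,0.025,0,0,0,0],
  [0,0,0.01,0,0,0,0],
  [0,0,0,0,0,0,0],
])

```text
time: 16.52
ee_pos: [0.5586, 0.0323, 0.1397]
orientation: [3.141, 0.001, 0.116]
force: [0.7, 0.3, -0.1]
grip_width: 0.0002
```

```bash
python3 st.py
```

```text
t 16.525 rpy [3.1414e+00 1.1000e-03 1.1610e-01] grip 0.00022558615803121616 F [ 0.7  0.3 -0.1]
tip world [0.5586 0.0323 0.1227] tip in controller mm [ 0.7 69.6] 122.7
```

Step down in small steps and watch the force.

Call:
play_rows([
  [0,0,0.002,0,0,0,0],
  [0,0,0.002,0,0,0,0],
  [0,0,0.002,0,0,0,0],
  [0,0,0.002,0,0,0,0],
  [0,0,0.002,0,0,0,0],
  [0,0,0,0,0,0,0],
])

```text
time: 17.27
ee_pos: [0.5589, 0.0326, 0.1301]
orientation: [3.142, -0.0, 0.116]
force: [-0.6, -0.8, 2.4]
grip_width: 0.0006
```

Call:
play_rows([
  [0,0,0.0015,0,0,0,0],
  [0,0,0.0015,0,0,0,0],
  [0,0,0,0,0,0,0],
])

```text
time: 17.65
ee_pos: [0.5588, 0.0326, 0.1271]
orientation: [-3.142, 0.0, 0.116]
force: [-0.8, -0.2, 3.4]
grip_width: 0.0002
```

Call:
play_rows([
  [0,0,0.001,0,0,0,0],
  [0,0,0.001,0,0,0,0],
  [0,0,0,0,0,0,0],
])

```text
time: 18.02
ee_pos: [0.5588, 0.0326, 0.1253]
orientation: [3.142, -0.0, 0.116]
force: [-1.2, -0.0, 8.2]
grip_width: 0.0003
```

Call:
play_rows([
  [0,0,0.001,0,0,0,0],
  [0,0,0,0,0,0,0],
])

```text
time: 18.27
ee_pos: [0.5589, 0.0326, 0.1252]
orientation: [3.142, -0.001, 0.116]
force: [-4.5, -0.7, 17.3]
grip_width: 0.0004
```

Call:
play_rows([
  [0,0,0.001,0,0,0,0],
  [0,0,0,0,0,0,0],
])

```text
time: 18.52
ee_pos: [0.5589, 0.0326, 0.1249]
orientation: [3.141, -0.001, 0.116]
force: [-6.1, -1.2, 27.7]
grip_width: 0.0008
```

The force rose to 28 N with no further travel, so the button is at its end stop (fully down). I lift off and back away.

Call:
play_rows([
  [0,0,-0.006,0,0,0,0],
  [0,0,-0.01,0,0,0,0],
  [0,0,-0.03,0,0,0,0],
  [0,0,-0.04,0,0,0,0],
  [0,0,-0.04,0,0,0,0],
  [-0.05,0,0,0,0,0,0],
  [-0.05,0,0,0,0,0,0],
  [0,0,0,0,0,0,0],
  [0,0,0,0,0,0,0],
])

```text
time: 19.65
ee_pos: [0.4602, 0.0211, 0.2495]
orientation: [-3.142, -0.001, 0.116]
force: [1.0, 0.6, 0.2]
grip_width: 0.0007
```

```bash
python3 - <<'E'
from h import *
overlay(np.load('p.npy'),0,'pics/ov4.png')
for n in("pots","sprayer","spoon","bird","feed","saucer","mini_pot","start"):
    for c in("top","scene"):print(n,c,[(np.round(d["location"],3).tolist(),round(d["confidence"],2)) for d in ctrl.recognise(n,c)[:1]])
a=cv2.imread("pics/scene0.png");b=ctrl.capture("scene")[:,:,::-1]
d=cv2.absdiff(a,b).max(2);print("changed px scene roi",np.argwhere(cv2.medianBlur(d,3)[150:340,130:470]>40).shape)
E
python3 st.py
```

```text
pots top [([0.644, 0.427, 0.103], 0.91)]
pots scene [([0.65, 0.395, 0.102], 0.78)]
sprayer top [([0.66, -0.384, 0.119], 0.57)]
sprayer scene [([0.697, -0.411, 0.106], 0.58)]
spoon top [([0.452, -0.135, 0.019], 0.57)]
spoon scene [([0.65, 0.397, 0.104], 0.65)]
bird top [([0.687, 0.032, 0.05], 0.55)]
bird scene [([0.695, 0.026, 0.042], 0.79)]
feed top [([0.623, -0.177, 0.09], 0.69)]
feed scene [([0.643, -0.194, 0.055], 0.76)]
saucer top [([0.458, 0.411, 0.011], 0.9)]
saucer scene [([0.449, 0.419, 0.012], 0.85)]
mini_pot top [([0.447, -0.447, 0.027], 0.66)]
mini_pot scene [([0.591, -0.044, 0.051], 0.22)]
start top []
start scene []
changed px scene roi (81, 2)
t 20.6 rpy [3.1416 0.     0.1164] grip 0.0001690205561084118 F [ 0.2 -0.4 -0. ]
tip world [0.4594 0.0209 0.2321] tip in controller mm [-99.2  70. ] 232.1
```

View pics/ov4.png

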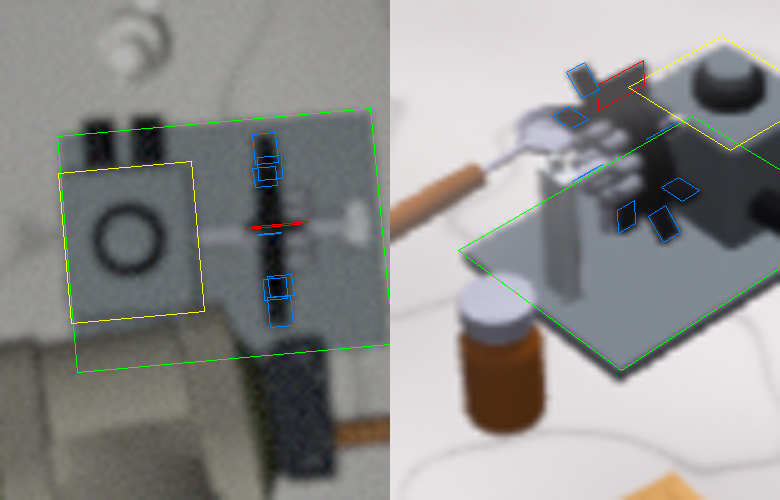

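The broad tab is still upright (scene (622,85)). The button looks as it did at the start (scene (728,82)), and the spoon, jar and bird sit where they were. The arm is clear, so I hand in.

```bash
python3 -c "
from workcell import ctrl
print(ctrl.finish_job())"
```

```text
the job is handed in; nothing more can be done
None
```

I set the wheel, pressed the start button and handed the job in at about 20.6 s of the 58 s allowed; the hand-in reports no verdict.

- **Wheel:** it started three clicks short. I advanced it with three level passes of the closed fingertip, checking pictures after each pass. The last pictures show the broad tab upright at the top.
- **Start button:** with the finger off the wheel, I pressed the button until it stopped moving. The force climbed to 28 N over the last 0.4 mm or less of travel, then I lifted off. In the scene picture it looks the same height as at the start. I never measured its travel directly.
- **Arm:** at hand-in it was clear, with the fingertip about 230 mm above the slab and the force reading near zero.
- **Bystanders:** pots, sprayer, bird, jar and saucer were found within about 5 mm of their first positions in both cameras, and the small pot in the top view.

**Checks that disagreed:**
- **Spoon:** the top-view location jumped about 96 mm, but the arm was hiding part of it. The scene camera then mistook the pots for the spoon. The scene picture shows its visible part (bowl end and part of the handle) unmoved.
- **Small pot:** the final scene detection was a false, low-confidence hit on the controller.
- **Start button:** the network did not find it in either final picture, so I judged it by eye.

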